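# Reset a locker lock controller through its recessed well

## Robot

A 6-joint arm with a two-finger parallel gripper is mounted at the origin on the work surface. World frame = base frame: x ahead of the robot, y to its left, z up, the work surface at z = 0. Lengths are in m, angles in degrees, forces in N, time in s.
With the tool pointing down it reaches from about 0.275 to 0.85 m from the base axis. Payload 5.2 kg.
Tool frame: the origin (TCP) lies at the centre of the arm's flange, where the gripper is bolted on; the fingertips stand r.tip_extent ahead of it and the grasp point (between the pads) lies 155 mm ahead of it (r.tip_extent is the distance from the TCP to the fingertips, in m); x points along the fingers, z is the direction in which the jaws open and shut, and the axes are right-handed (so a half turn about x gives the same grasp; the last joint's range is limited). The gripper opens to 85 mm and grips with 20 to 120 N. Pads are 22 mm wide; open, the fingers measure 114 mm over their backs; the gripper's body (76 mm by 85 mm) begins 54 mm behind the grasp point. The pads swing forward as they close: fully open they stand 13 mm farther back than shut.
Start: joints at [53.182, 14.817, 87.949, -0, 77.235, -11.62], TCP at [0.234, 0.498, 0.405] pointing down, gripper open.
Joint ranges: [-179.93, 179.93], [-52.35, 119.4], [10.71, 147.94], [-69.91, 249.91], [12.55, 155.21], [-178.61, 178.61]. Speed limits (degrees/s): [147.25, 147.25, 180, 180, 180, 180].

## Interface

Orientations are given as [roll, pitch, yaw] about the fixed x, y, z axes, in that order (R = Rz(yaw) Ry(pitch) Rx(roll)).
In Python, from plant import r gives the robot as it stands. Calls block until the motion is done:
- r.move_pose(position, orientation): joint-space move of the TCP to a pose.
- r.move_straight(position, feed=0.15, orientation=None, stop_force=None): straight line of the TCP; orientation=None keeps the orientation; feed is the mean speed in m/s. With stop_force (N) it stops when the force on the tool has changed by that much, and returns True; else False.
- r.move_j(angles): joint-space move.
- r.let_go() and r.close(): open the fingers fully, or close them until they stop; the grip force is fixed at half the most.
- r.sleep(seconds).
- r.ik(position, orientation): joint angles nearest the present ones, or None.
- r.get_image(name): name is "side" or "top" or "wrist"; returns a dict with "frame" (400x640x3 uint8, blue, green, red), "K" (3x3 intrinsics, pixels), "R" (3x3) and "t" (3): a world point X has camera coordinates R X + t; the wrist camera has in their place "hand_eye" (4x4, takes a point from camera to tool coordinates, whose origin is the TCP and whose axes are the tool frame's). Camera axes: x right, y down, z forward; pixel columns grow to the right and rows downward; lengths in m; the calibration is good to about 2 mm. A picture is of the moment at which its call begins: read the wrist's pose just before it. There is no depth.
A pose or a line that the arm cannot do raises r.IKError and nothing moves.
- r.close_job(): hands the job in, once; it reports no verdict.
Readings, each from a call of its own:
- r.get_time_s(): time.
- r.get_qpos(): joint angles.
- r.get_joint_vel(): joint speeds.
- r.get_effort(): joint torques, N m.
- r.get_position(): TCP position.
- r.get_orientation(): TCP orientation.
- r.get_wrist_force(): force on the tool from outside, world axes, zero at the start.
- r.get_moment(): the same for the moment, N m.
- r.get_width(): finger opening in m.
Only numpy, scipy, OpenCV 4.12 (cv2) and the standard library are available. Lean on these libraries where they do the work, as an engineer would, in place of code of your own. Each camera call takes 0.05 s, during which the arm holds its last target. There are 200 camera calls.

## Task

Gently push the clear cover of the locker lock controller fully open (it has an orange finger pull), reach a fingertip into the well with the yellow reset button and press that button fully down, keeping it down for at least a full second, then push the cover fully shut again and move clear. Leave the blue erase button unpressed, and do not pick up or disturb the coin box, key, bolt and cam lying around.

Things in the scene. Friction and masses are not known exactly. Their poses are not given: they have to be found in the camera images.
- unit: Grey lock controller, fixed; spans x -90..90, y -50..115, z 0..60 mm (deck). Origin on the counter midway between its two round wells: 46 mm across, 30 deep, open upwards, white rims, at x = +45 and -45 mm, y 0. One holds the yellow reset button, the other the blue erase button (which varies). Guide rails 8 mm high along y on the deck at x = +-80. The cover opens to the unit's +y.
- cover (a joint): Clear acrylic sliding cover, 150 (x) x 70 (y) mm, 4 thick, top face 5 mm above the deck. Metres: 0 = shut (centred over both wells), 0.070 = fully open (slid 70 mm to the unit's +y, both wells free). Friction about 1.2 N plus slight damping; stays where left; hard stops at both ends. Starts up to 12 mm open.
- cover_pull (a point): Cover's finger pull: orange rectangular frame standing 12 mm up from the cover's top face, walls 4 mm, inside 50 (unit x) by 44 mm (unit y), open at the top. The point is the frame's centre on the cover's top face (65 mm above the counter) and moves with the cover; axes as the unit's. A closed fingertip dipped inside can push it both ways.
- reset (a joint): Travel of the yellow reset button in m: 0 = up, 0.006 = fully down at its hard stop. Spring: 2 N to start it, 5 N fully down; it springs back up when released.
- reset_top (a point): Centre of the top face of the yellow reset button, a round cap 24 mm across at the bottom of its 46 mm well; at rest 45 mm above the counter, that is 15 mm below the deck. Moves down as it is pressed.
- erase (a joint): Travel of the blue erase button in m, same kind as the reset button. It must stay at 0.
- erase_top (a point): Centre of the top face of the blue erase button, a round cap 24 mm across in the other well, 45 mm above the counter.
- coin_box: Loose dull steel coin box, 110 x 80 x 60 mm high, origin at the centre of its underside. Leave alone.
- key: Loose brass master key lying flat, 74 mm long, 6 mm thick, origin under its middle, long axis x. Leave alone.
- bolt: Loose iron lock bolt, about 76 mm long, 22 wide, 16 mm high, origin under its middle, long axis x. Leave alone.
- cam: Loose red enamel cam, 57 mm long, 36 wide, 10 mm thick, origin under the centre of its round end, nose to its x. Leave alone.

How it is judged (in metres and radians):
On the way, in this order (a step that is already met when the one before it is completed fails the run):
1. the cover is slid fully open (value of joint cover above 0.062 m), for 0.1 s.
2. the yellow reset button is held fully down for a second (value of joint reset above 0.0048 m), for 1 s.
At the end, for the whole second after the job is handed in: The cover is shut to within 6 mm, both buttons are up (within 1 mm), and the coin box, key, bolt and cam lie within 15 mm of where they were (value of joint cover below 0.006 m and value of joint each of reset, erase below 0.001 m and distance of each of coin_box, key, bolt, cam from where it was at the start of the episode below 0.015 m); the robot touches nothing.
It fails at once if the blue erase button is pressed (more than 2 mm) (value of joint erase above 0.002 m).
It fails at once if the cover is squeezed or forced instead of gently pushed (over 30 N from the fingers) (contact force between the fingers and cover above 30 N).
It fails at once if a bystander is shifted or lifted by more than 15 mm (distance of any of coin_box, key, bolt, cam from where it was at the start of the episode above 0.015 m).
It also fails if it takes over 56 s, if anything falls off the work surface, if the arm or the gripper's body presses on something with over 40 N, if the wrist force passes 120 N, or if a joint passes its speed limit or range.

## Working session

There is one attempt and no reset: what is moved stays moved. The work goes in short steps, each a Python script; the robot and the scene stay as the last script left them, time stands still between calls to the robot, and variables do not carry over. Pictures are saved under pics/ and viewed, about 8 in all and at most 12, crops included, and the job is handed in when it is done.

```bash
mkdir -p pics; ls; python3 - <<'E'
from plant import r
import cv2,pickle
d={}
for n in("top","side"):
    m=r.get_image(n);d[n]=m;cv2.imwrite(f"pics/{n}0.png",m["frame"]);print(n,m["K"],m["R"],m["t"])
pickle.dump(d,open("im0.pkl","wb"))
print(r.tip_extent,r.get_orientation(),r.get_width(),r.get_time_s(),r.get_position())
E
```

```text
pics
top [[392.19944859   0.         320.18470202]
 [  0.         392.19944859 201.47298543]
 [  0.           0.           1.        ]] [[ 1.85307604e-02 -9.99814563e-01  5.23931358e-03]
 [-9.74272096e-01 -1.92340717e-02 -2.24552743e-01]
 [ 2.24611876e-01 -9.43383943e-04 -9.74447851e-01]] [0.03614733 0.61232221 0.70120789]
side [[441.70242076   0.         321.80961409]
 [  0.         441.70242076 201.02311103]
 [  0.           0.           1.        ]] [[-0.99040949 -0.13807918  0.00481542]
 [-0.10754301  0.74856295 -0.65428435]
 [ 0.0867384  -0.64852729 -0.7562333 ]] [0.59692904 0.09429572 0.87209168]
0.1734 [ 168.34220133   89.90489231 -126.85615409] 0.08556695860001629 0.1 [0.23404915 0.49751274 0.40394229]
```

View pics/top0.png

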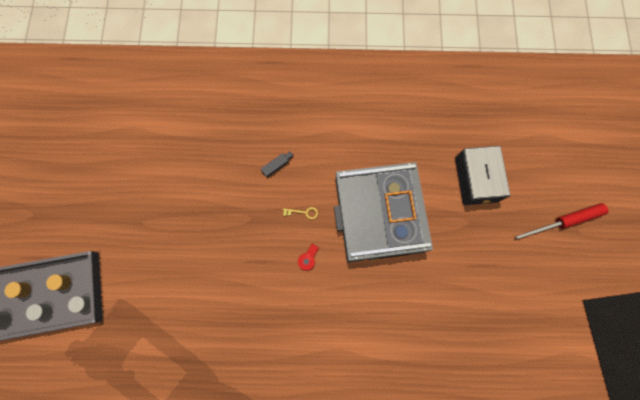

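View pics/side0.png

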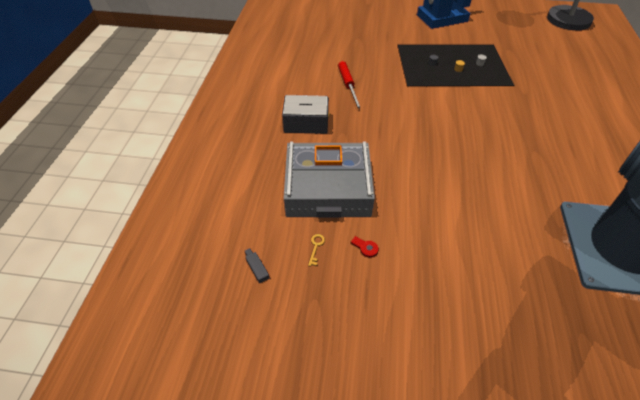

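The top view shows the unit at about (385,212). The orange frame is at (401,207), yellow at (395,187) on the far side and blue at (403,231) on the near side. The unit's +y points image left, which is world +y. The bystanders are clear of the unit.

```bash
cat > h.py <<'E'
import numpy as np,cv2
def ray(m,px,z,T=None):
    """px (N,2) -> points on plane z; T = camera-to-world 4x4 for wrist"""
    if T is None: R=m["R"].T; c=-R@m["t"]
    else: R=T[:3,:3]; c=T[:3,3]
    d=(R@np.linalg.inv(m["K"])@np.c_[np.atleast_2d(px),np.ones(len(np.atleast_2d(px)))].T).T
    return c+d*((z-c[2])/d[:,2])[:,None]
def blob(f,lo,hi,box=None):
    k=cv2.inRange(cv2.cvtColor(f,cv2.COLOR_BGR2HSV),lo,hi)
    if box: b=np.zeros_like(k); x0,y0,x1,y1=box; b[y0:y1,x0:x1]=255; k&=b
    return k
def big(k):
    cs=cv2.findContours(k,cv2.RETR_EXTERNAL,cv2.CHAIN_APPROX_NONE)[0]
    return max(cs,key=cv2.contourArea)
E
python3 - <<'E'
import pickle
from h import *
d=pickle.load(open("im0.pkl","rb"))
for n,box,bx in(("top",(380,160,425,245),None),("side",(290,140,370,168),None)):
    m=d[n]; c=big(cv2.morphologyEx(blob(m["frame"],(8,170,120),(22,255,255),box),3,np.ones((3,3))))
    R=cv2.minAreaRect(c); P=ray(m,cv2.boxPoints(R),.077)
    print(n,R,P.mean(0),[np.linalg.norm(P[i]-P[i-1]) for i in range(4)],[np.degrees(np.arctan2(*(P[i]-P[i-1])[1::-1])) for i in range(4)])
print(ray(d["top"],[[395,187],[403,231]],.045))
E
```

```text
top ((398.7289123535156, 195.1383056640625), (25.39885711669922, 9.728918075561523), 4.573921203613281) [ 0.62556689 -0.10542914  0.077     ] [np.float64(0.049390775330148635), np.float64(0.01968266824173368), np.float64(0.049674225045987834), np.float64(0.019677641486950906)] [np.float64(86.42218011829071), np.float64(-5.522723895159134), np.float64(-93.59708622559701), np.float64(173.65075426586006)]
side ((328.0, 153.5), (17.0, 26.0), 90.0) [ 0.60471458 -0.10669158  0.077     ] [np.float64(0.05248662118721464), np.float64(0.05608496046907218), np.float64(0.05253733279272649), np.float64(0.05406232639650723)] [np.float64(-81.48529518115477), np.float64(-171.75575880059034), np.float64(96.30824034284089), np.float64(8.221659467457549)]
[[ 0.65062812 -0.10487222  0.045     ]
 [ 0.55993881 -0.1186484   0.045     ]]
```

```bash
python3 - <<'E'
from plant import r
from h import *
import pickle
r.close()
print(r.get_image("wrist")["hand_eye"].round(3))
best=None
for y in(8.6,-171.4):
    q=r.ik([.60,-.10,.36],[0,90,y]); print(y,q)
    if q is not None and (best is None or np.abs(np.array(q)-r.get_qpos()).max()<best[0]): best=(np.abs(np.array(q)-r.get_qpos()).max(),y)
y=best[1]
r.move_pose([.60,-.10,.36],[0,90,y])
p=r.get_position();o=r.get_orientation();m=r.get_image("wrist");m["p"]=p;m["o"]=o;m["yaw"]=y
pickle.dump(m,open("w1.pkl","wb"));cv2.imwrite("pics/w1.png",m["frame"]);print(p,o,r.get_time_s(),r.get_width())
E
```

```text
[[-0.001 -0.268  0.963  0.031]
 [-0.    -0.963 -0.268  0.067]
 [ 1.    -0.     0.001 -0.   ]
 [ 0.     0.     0.     1.   ]]
8.6 [-19.95757617  22.54906453  83.33196866   0.          74.11896681
 -28.55757617]
-171.4 [-1.99575762e+01  2.25490645e+01  8.33319687e+01 -2.54444375e-14
  7.41189668e+01  1.51442424e+02]
[ 0.60005981 -0.09895685  0.36013924] [43.85099102 89.98329448 52.5353857 ] 3.4583 -0.0003945910066767156
```

View pics/w1.png

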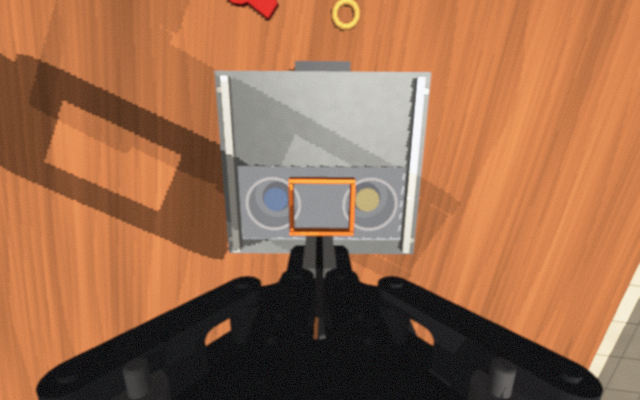

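The wrist view shows the orange frame at cols 290–355, rows 178–235, blue at (276,198) and yellow at (367,200). Next I convert these to positions.

```bash
cat >> h.py <<'E'
from scipy.spatial.transform import Rotation as Ro
def wT(m):
    T=np.eye(4);T[:3,:3]=Ro.from_euler("xyz",m["o"],degrees=True).as_matrix();T[:3,3]=m["p"];return T@m["hand_eye"]
E
python3 - <<'E'
import pickle
from h import *
m=pickle.load(open("w1.pkl","rb"));T=wT(m);f=m["frame"]
c=big(blob(f,(5,170,120),(20,255,255),(270,165,375,245)));R=cv2.minAreaRect(c)
P=ray(m,cv2.boxPoints(R),.077,T);print("frame",R,P.mean(0),[np.linalg.norm(P[i]-P[i-1]).round(4) for i in range(4)],[np.degrees(np.arctan2(*(P[i]-P[i-1])[1::-1])).round(1) for i in range(4)])
B=[]
for lo,hi,box in(((18,70,80),(35,255,255),(345,178,400,230)),((95,90,60),(125,255,255),(245,175,290,230))):
    c=big(blob(f,lo,hi,box));(u,v),s=cv2.minEnclosingCircle(c);B.append(ray(m,[[u,v]],.045,T)[0]);print(u,v,s*2,B[-1])
d=B[0]-B[1];print(np.linalg.norm(d),np.degrees(np.arctan2(d[1],d[0])),(B[0]+B[1])/2)
E
```

```text
frame ((321.5, 206.5), (57.0, 65.0), 90.0) [ 0.60419934 -0.10823143  0.077     ] [np.float64(0.0521), np.float64(0.0554), np.float64(0.0521), np.float64(0.0584)] [np.float64(97.1), np.float64(8.7), np.float64(-79.6), np.float64(-171.4)]
366.5 199.5 23.70673942565918 [ 0.64834438 -0.10334117  0.045     ]Traceback (most recent call last):
  File "<stdin>", line 8, in <module>
  File "h.py", line 14, in big
    return max(cs,key=cv2.contourArea)
ValueError: max() iterable argument is empty
```

```bash
cat >> h.py <<'E'
YAW=8.6;a=np.radians(YAW);UX=np.array([np.cos(a),np.sin(a),0]);UY=np.array([-np.sin(a),np.cos(a),0]);O=[0,90,YAW]
F0=np.array([.6042,-.1083,0]);
def at(p,ztip,r): return [p[0],p[1],ztip+r.tip_extent]
E
python3 - <<'E'
from plant import r
from h import *
import pickle
r.move_pose(at(F0,.10,r),O)
print("down",r.move_straight(at(F0,.070,r),feed=.03,stop_force=4),r.get_position()[2]-r.tip_extent,r.get_wrist_force())
print("push",r.move_straight(at(F0+.098*UY,.070,r),feed=.03,stop_force=6))
p=np.array(r.get_position());print(((p-F0)@UY),((p-F0)@UX),p[2]-r.tip_extent,r.get_wrist_force(),r.get_time_s())
r.move_straight(p-.006*UY,feed=.05)
q=np.array(r.get_position());r.move_straight([q[0],q[1],.36],feed=.15)
p=r.get_position();o=r.get_orientation();m=r.get_image("wrist");m["p"]=p;m["o"]=o
pickle.dump(m,open("w2.pkl","wb"));cv2.imwrite("pics/w2.png",m["frame"]);print(p,r.get_time_s())
E
```

```text
down False 0.07020283398534233 [ 0.54209729 -0.0410518   0.33341429]
push True
0.08009614101637927 7.4397977122688e-05 0.06991383808220059 [ 1.35303494 -2.33753895  1.30981095] 7.3917
[ 0.59264581 -0.03511275  0.35898833] 8.6333
```

View pics/w2.png

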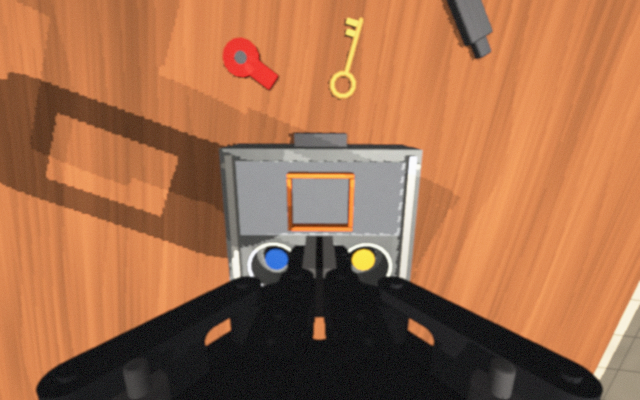

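The cover looks fully open, with the wells free: yellow at (363,260) and blue at (276,259). I'll check the frame's travel and refine the button position.

```bash
python3 - <<'E'
import pickle
from h import *
m=pickle.load(open("w2.pkl","rb"));T=wT(m);f=m["frame"]
c=big(blob(f,(5,170,120),(20,255,255),(270,165,375,240)));R=cv2.minAreaRect(c)
P=ray(m,cv2.boxPoints(R),.077,T);P=P.mean(0);print("frame",P,(P-F0)@UY)
B=[]
for lo,hi,box in(((21,120,100),(35,255,255),(345,235,400,285)),((100,120,80),(125,255,255),(245,235,292,285))):
    c=big(blob(f,lo,hi,box));R=cv2.minAreaRect(c);(u,v),s=cv2.minEnclosingCircle(c);B.append(ray(m,[[u,v]],.045,T)[0]);print(R,u,v,s*2,B[-1])
d=B[0]-B[1];M=(B[0]+B[1])/2;print(np.linalg.norm(d),np.degrees(np.arctan2(d[1],d[0])),M,(P-M)@UX,(P-M)@UY)
E
```

```text
frame [ 0.59466412 -0.04001532  0.077     ] 0.0689428690125691
((363.0000305175781, 259.0), (22.62741470336914, 22.62741470336914), 45.0) 362.6836853027344 258.9693908691406 24.718923568725586 [ 0.64842586 -0.10275796  0.045     ]
((276.5, 258.0), (20.0, 23.0), 90.0) 276.5 257.5 24.04183006286621 [ 0.56028575 -0.11446753  0.045     ]
0.0889145285762146 7.567535293686635 [ 0.60435581 -0.10861275  0.045     ] 0.0006750208799926571 0.0692753967532857
```

Travel is 69 mm, against my contact estimate of 69. Button spacing is 89 mm against 90, so the fit is good. Now the press.

```bash
python3 - <<'E'
from plant import r
from h import *
B=np.array([.6485,-.103,0])
p=r.get_position(); r.move_straight([p[0],p[1],.30],feed=.2) if False else None
r.move_pose(at(B,.09,r),O)
print(r.move_straight(at(B,.050,r),feed=.05,stop_force=5),r.get_position()[2]-r.tip_extent,r.get_wrist_force())
print(r.move_straight(at(B,.035,r),feed=.015,stop_force=11),r.get_position()[2]-r.tip_extent,r.get_wrist_force())
for i in range(3): r.sleep(.6);print(r.get_position()[2]-r.tip_extent,r.get_wrist_force()[2])
m=r.get_image("side");cv2.imwrite("pics/s2.png",cv2.resize(m["frame"][110:250,220:460],None,fx=3,fy=3))
print(r.get_time_s())
E
```

```text
False 0.050212681035752715 [-0.3647998  -0.07599061  0.95989574]
True 0.039138645302709496 [-1.59811761  0.46736635  5.51164594]
0.03908096850131981 5.586832328843861
0.039078011293224135 5.276521724928439
0.03910420633528647 5.518115815386622
12.775
```

The tip is at 39.1 mm (39.0 means fully down), but 5.3 N is only about the spring force. I'll push slightly further to confirm the hard stop and hold again.

```bash
python3 - <<'E'
from plant import r
from h import *
B=np.array([.6485,-.103,0])
print(r.move_straight(at(B,.0365,r),feed=.01,stop_force=12),r.get_position()[2]-r.tip_extent,r.get_wrist_force())
for i in range(3): r.sleep(.5);print(r.get_position()[2]-r.tip_extent,r.get_wrist_force()[2])
print(r.get_time_s())
E
```

```text
True 0.03913691207463138 [-0.90288823  0.18524308  4.28457181]
0.03910813231326796 4.670879039250358
0.03910275372274788 5.090579031946061
0.03909048359783451 5.440021511871734
14.4833
```

Both pushes stopped at the same height, which points to the hard stop. I'll do one more hold with a slight fixed overtravel for certainty, then shut the cover.

```bash
python3 - <<'E'
from plant import r
from h import *
import pickle
B=np.array([.6485,-.103,0])
r.move_straight(at(B,.0386,r),feed=.01)
for i in range(3): r.sleep(.45);print(r.get_position()[2]-r.tip_extent,r.get_wrist_force()[2])
r.move_straight(at(B,.10,r),feed=.08)
F1=np.array([.5942,-.0400,0])
r.move_pose(at(F1,.10,r),O)
print("down",r.move_straight(at(F1,.070,r),feed=.03,stop_force=4),r.get_position()[2]-r.tip_extent)
print("push",r.move_straight(at(F1-.098*UY,.070,r),feed=.03,stop_force=6))
p=np.array(r.get_position());print((p-F1)@UY,(p-F1)@UX,r.get_wrist_force(),r.get_time_s())
r.move_straight(p+.006*UY,feed=.05)
q=np.array(r.get_position());r.move_straight([q[0],q[1],.36],feed=.15)
p=r.get_position();o=r.get_orientation();m=r.get_image("wrist");m["p"]=p;m["o"]=o
pickle.dump(m,open("w3.pkl","wb"));cv2.imwrite("pics/w3.png",m["frame"]);print(p,r.get_time_s())
T=wT(m);c=big(blob(m["frame"],(5,170,120),(20,255,255),(270,165,375,260)));R=cv2.minAreaRect(c)
P=ray(m,cv2.boxPoints(R),.077,T).mean(0);print(R,P,(P-F0)@UY,(P-[.6044,-.1086,0])@UY)
E
```

```text
0.039091209955135486 5.699470914474256
0.03911092775105615 5.567485103218841
0.03907388251068891 5.780122607876531
down False 0.07028434527543273
push True
-0.08178767286194515 -0.00028574329030172285 [0.12921492 0.39680864 0.00594372] 20.9583
[ 0.60492221 -0.11456893  0.35890431] 22.2
((320.0, 192.5), (55.0, 66.0), 90.0) [ 0.6042207 -0.1103195  0.077    ] -0.0019998908259634446 -0.0016733568429605794
```

View pics/w3.png

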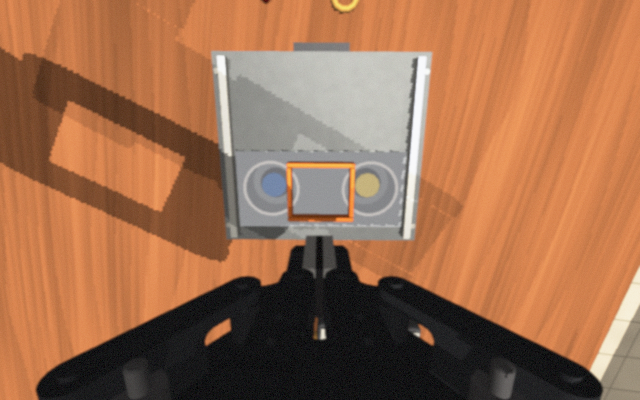

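The cover is shut: the frame moved back 71 mm, to the shut position. Both buttons show under the clear cover and the arm is clear. I'll hand in after a bystander check.

```bash
python3 - <<'E'
from plant import r
from h import *
import pickle
r.move_pose([.30,.45,.405],[0,90,YAW])
m=r.get_image("top");m0=pickle.load(open("im0.pkl","rb"))["top"]
d=cv2.absdiff(m["frame"],m0["frame"]).max(2)
for n,(x0,y0,x1,y1) in dict(bolt=(255,145,300,182),key=(278,202,322,222),cam=(295,240,322,274),box=(452,143,512,208)).items(): print(n,(d[y0:y1,x0:x1]>40).sum())
print(r.get_wrist_force(),r.get_time_s()); r.close_job()
E
```

```text
bolt 0
key 0
cam 0
box 0
[0.02396623 0.31150767 0.42087802] 24.5417
the job is handed in; nothing more can be done
```

The job is handed in at about 24.5 s of the 56 s allowed. It gave no verdict, so these are my own checks.

- **Cover open:** I pushed it with a closed fingertip inside the orange frame, stopping when the force had changed by 6 N. The wrist camera put the opening at 69 mm against the 62 mm needed.
- **Reset button:** I held it down for over 4 s. The fingertip stopped at 39.1 mm on three pushes with different targets, which is about 5.9 mm of travel. Two of those pushes ended when the force limit tripped (11 and 12 N change), more than the 5 N spring alone. The steady hold force was only 5.3–5.8 N, close to the spring force, so that reading alone does not prove the hard stop.
- **Cover shut:** It moved back about 71 mm to its end stop. The camera put it 1.7–2 mm past my estimate of the shut position, which is within calibration error.
- **Erase button:** I never went near the blue button.
- **Bystanders:** The before and after top views show no changed pixels around the coin box, key, bolt or cam.
- **Arm:** It is parked clear, with the wrist force near zero.

No check failed.

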